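# Lay the long valve piston in the V-blocks and shut the keeper

### The job

Get the long valve piston ready for lapping: swing the holding fixture's keeper arm all the way back, lift the long piston (not the short one) out of the tub of brass parts and lay it, without dropping it, centred along the two V-blocks, either way round, and let go. Then swing the keeper arm fully down over it again. Leave the other brass parts in the tub, and do not disturb the mug, the oil bottle and the screwdriver.

Things in the scene. Friction and masses are not known exactly. Their poses are not given: they have to be found in the camera images.
- piston: the long valve piston, brass, lying in the tub: a round body 28 mm in diameter, 90 mm long, then on its +x end a steel stem 8 mm in diameter, 28 mm long, with a button 20 mm in diameter, 6 mm thick (124 mm over all), about 160 g. Origin on its axis, half way along the 90 mm body; x runs along the axis towards the stem. It may be rolled about x
- tub: open red plastic tub, fixed to the bench, 230 (x) by 300 (y) by 60 mm high outside, walls and floor 4 mm. Origin at the centre of its underside, z up. It holds four brass parts, each in one quarter of it (centres about 55 mm either side in x and 55 to 85 mm in y, in any arrangement)
- short_piston: a shorter valve piston of the same shape and diameter: body 28 mm in diameter and 52 mm long, stem 16 mm, button 6 mm (74 mm over all). Origin on its axis half way along the body, x towards the stem. Stays in the tub
- slide: U-shaped brass tuning slide lying flat, tube 13 mm in diameter, 95 mm long (x, bend at +x) by 57 mm wide (y), 13 mm high. Origin under its middle. Stays in the tub
- bell: small brass bell flare standing on its rim, 84 mm in diameter at the foot, narrowing to 20 mm at the top, 55 mm high. Origin at the centre of its foot. Stays in the tub
- seat (a point): where the origin of the piston belongs: on the axis of the groove, half way between the fixture's two wooden V-blocks, 55 mm above the bench. Groove along y, x level towards the keeper's hinge, z up. The 90-degree V-blocks lie 22 to 42 mm either side in y, reach 28 mm out in x and 60 mm above the bench; the gap between them is free for fingers down to the 12 mm thick base plate
- hinge (a point): the keeper's hinge, on the same fixed fixture: 125 mm from the seat along the seat's x, 85 mm above the bench, axis along y, between two steel cheeks 100 mm high, 42 mm wide over all. Same axes as the seat. The steel base plate spans 110 mm in y and from 67 mm before the seat to 157 mm beyond it in x
- ball (a point): centre of the black ball, 30 mm in diameter, at the free end of the keeper arm, 200 mm from the hinge: the grip for moving it. The arm is a steel bar 14 mm wide and 12 mm thick, with a rubber pad under it 125 mm from the hinge that stands 1 mm above the piston when the arm is down
- keeper (a joint): angle of the keeper arm, rad: 0 is fully down, level across the groove, pointing to the seat's -x (ball 85 mm above the bench, 75 mm beyond the seat); grows as the ball is raised; 1.57 is upright, 1.7 is its stop, all the way back, leaning slightly away from the V-blocks. Stays where it is left (about 3 N at the ball moves it)
- mug: white mug, 80 mm in diameter, 95 mm high, handle at its +y. Origin at the centre of its foot
- oil: white oil bottle, 56 mm in diameter, 160 mm high. Origin at the centre of its foot
- driver: screwdriver lying on the bench, 170 mm long along its x, handle to -x. Origin under its middle
Not all that is in view belongs to the job. What is shaped like the piston but purple, turquoise or white is not meant.

How it is judged (in metres and radians):
On the way, in this order (a step that is already met when the one before it is completed fails the run):
1. the keeper arm is swung back past 1.5 rad (value of joint keeper above 1.5 rad), for 0.1 s.
2. the long piston lies still and released in both V-blocks (x of piston in the frame of seat between -0.006 and 0.006 m and y of piston in the frame of seat between -0.016 and 0.016 m and z of piston in the frame of seat between -0.006 and 0.006 m and angle between the x axis of piston and the y axis of seat, either way round below 0.12 rad and linear speed of piston below 0.03 m/s and contact force between the fingers and piston below 0.2 N), for 0.2 s.
At the end, for the whole second after the job is handed in: Long piston released and still in the V-blocks (centre within 6 mm of the seat across and in height, 16 mm along the groove; axis within 0.12 rad of it, either way round); keeper below 0.07 rad and still; short piston, slide and bell flare in the tub (all of step 2 and value of joint keeper below 0.07 rad and velocity of joint keeper between -0.05 and 0.05 rad/s and x of short_piston in the frame of tub between -0.115 and 0.115 m and y of short_piston in the frame of tub between -0.15 and 0.15 m and z of each of short_piston, slide, bell in the frame of tub below 0.06 m and x of slide in the frame of tub between -0.115 and 0.115 m and y of slide in the frame of tub between -0.15 and 0.15 m and x of bell in the frame of tub between -0.115 and 0.115 m and y of bell in the frame of tub between -0.15 and 0.15 m); the robot touches nothing.
It fails at once if another brass part is lifted out of the tub (z of any of short_piston, slide, bell in the frame of tub above 0.08 m).
It fails at once if the mug, the oil bottle or the screwdriver is moved more than 30 mm or tipped (distance of any of mug, oil, driver from where it was at the start of the episode above 0.03 m or angle between any of mug, oil's own z axis and vertical above 0.35 rad).
It fails at once if the long piston is dropped into the V-blocks (faster than 0.6 m/s within 40 mm of the seat) (distance between piston and seat below 0.04 m and linear speed of piston above 0.6 m/s).
It also fails if it takes over 70 s, if anything falls off the work surface, if the arm or the gripper's body presses on something with over 40 N, if the wrist force passes 120 N, or if a joint passes its speed limit or range.

### The arm

A 6-joint arm with a two-finger parallel gripper is mounted at the origin on the work surface. World frame = base frame: x ahead of the robot, y to its left, z up, the work surface at z = 0. Lengths are in m, angles in degrees, forces in N, time in s.
With the tool pointing down it reaches from about 0.375 to 0.9 m from the base axis. Payload 3.1 kg.
Tool frame: the origin (TCP) lies at the very end of the fingers, on their centre line; the grasp point (between the pads) lies 19 mm behind it; z points along the fingers, y is the direction in which the jaws open and shut (so a half turn about z gives the same grasp; the last joint's range is limited). The gripper opens to 87 mm and grips with 3 to 60 N. Pads are 19 mm wide; open, the fingers measure 117 mm over their backs; the gripper's body (75 mm by 190 mm) begins 51 mm behind the grasp point.
Start: joints at [-78.352, 30.224, 82.088, -0, 67.689, -10.227], TCP at [0.233, -0.58, 0.223] pointing down, gripper open.
Joint ranges: [-176.69, 176.69], [-43.24, 126.21], [12.49, 139.97], [-82, 262], [0, 151.66], [-163.58, 163.58]. Speed limits (degrees/s): [159.86, 159.86, 180, 180, 180, 180].

### API

Orientations are given as a 3x3 rotation matrix whose columns are the frame's x, y, z axes.
In Python, from rig import readout, capture, camera_model, bot, spot_in, regions_of gives the robot as it stands.
- The arm moves only by the tool send_rows, never from a script. Its argument "moves" is a list that holds one entry, the list of rows, each a list of 7 numbers: the turn, a rotation vector about the tool's x, y, z in degrees, then the shift along the tool's x, y, z in cm, then the opening, from -1 (shut) to 1 (fully open). A call has exactly 5 rows; each row shifts and turns the commanded pose from where the row before left it, along the tool's axes as they then stand; what a row does not reach is not made up. A row lasts 1/10 s, in which the tool goes at most 50 mm and 8.59 degrees, less where a joint would pass 70% of its speed; a pose out of reach is approached as far as the arm can. A call with a gripper value outside its range is refused whole. The fingers move at their own pace and stop on an object; the grip force is fixed at half the most. Time passes only in rows, so rows that do not move let the fingers close, or fill a call up. It gives the time, the measured TCP pose, the force and the opening at its end, in the units of the state.
- readout.read_state(): the state, without advancing time (a new reading comes with each control period).
- capture(name): name is "side" or "top" or "wrist"; returns the picture (480x640x3 uint8, blue, green, red); there is no depth.
- camera_model(name): a dict with "camera_matrix" (3x3 intrinsics, pixels), "k1" (the pictures are not rectified: a ray, as slopes to the right and down, at radius r is drawn at 1 + k1 r^2 times it, then the intrinsics apply), "pose" (4x4, takes a point from camera to world coordinates). Camera axes: x right, y up, looking along -z (the intrinsics and any distortion apply to the point x, -y, -z); pixel columns grow to the right and rows downward; lengths in m; the calibration is good to about 2 mm. A picture is of the moment at which its call begins: read the wrist's pose just before it. camera_model takes no time and is no camera call; for the wrist camera it gives the pose at the moment of the call.
- bot.hand_in(): hands the job in, once; it reports no verdict.
Trained networks look in the newest picture that a camera, given by its name, has taken for a name from the list of things; names that differ only in an ending like _2 or _b are one class to them, and where a whole thing is asked for, a point or a joint stands for the part that bears it (a point fixed in the world has none). Each returns a list of dicts, best first, with "p" (0 to 1); they miss things now and then, are a little off and sometimes report something else, mostly with a low value. They report only what shows in the picture. A call takes as long as a camera call. They do not tell look-alikes from the thing itself.
- spot_in(camera, thing): "location" ([x, y, z] in m, in world coordinates, good to about 4 mm: the middle of the surface that is visible of it).
- regions_of(camera, thing): "mask" (480x640 bool, what is visible of it).
The state is a dict: "time_s": time; "joint_positions": joint angles; "qvel": joint speeds; "tau": joint torques, N m; "position": TCP position; "tcp_rot": TCP orientation; "force": force on the tool from outside, world axes, zero at the start; "moment": the same for the moment, N m; "opening": opening from 0.0 (shut) to 1.0 (fully open).
Only numpy, scipy, OpenCV 4.12 (cv2) and the standard library are available. Lean on these libraries where they do the work, as an engineer would, in place of code of your own. Each camera call takes 0.05 s, during which the arm holds its last target. There are 200 camera calls.

## Working session

There is one attempt and no reset: what is moved stays moved. The work goes in short steps, Python scripts to look and compute and a tool call to move; the robot and the scene stay as the last step left them, time stands still between calls to the robot, and variables do not carry over. Pictures are saved under pics/ and viewed, about 8 in all and at most 12, crops included, and the job is handed in when it is done.

Besides the shell and the picture viewer there is one more tool, called after "Call:" by a JSON object that holds its "name" and its "arguments". send_rows: Moves the arm, as the interface text tells. Its arguments: {"type":"object","properties":{"moves":{"type":"array","items":{"type":"array","items":{"type":"array","items":{"type":"number"}}}}},"required":["moves"]}

```bash
ls; mkdir -p pics
cat > h.py <<'E'
import numpy as np, cv2
from rig import readout, capture, camera_model, bot, spot_in, regions_of
np.set_printoptions(precision=4,suppress=True)
def proj(m,P):
    T=np.linalg.inv(m["pose"]);p=T[:3,:3]@np.asarray(P,float)+T[:3,3]
    s=np.array([p[0],-p[1]])/-p[2]; s=s*(1+m["k1"]*(s@s)); K=np.asarray(m["camera_matrix"])
    return K[:2,:2]@s+K[:2,2]
def ray(m,uv):
    K=np.asarray(m["camera_matrix"]);d=np.linalg.solve(K[:2,:2],np.asarray(uv,float)-K[:2,2]);s=d.copy()
    for _ in range(20): s=d/(1+m["k1"]*(s@s))
    P=np.asarray(m["pose"]);v=P[:3,:3]@np.array([s[0],-s[1],-1]);return P[:3,3],v
def at_z(m,uv,z):
    o,v=ray(m,uv);return o+v*(z-o[2])/v[2]
E
python3 - <<'E'
from h import *
s=readout.read_state(); print({k:np.round(v,3).tolist() for k,v in s.items()})
for c in ("side","top"):
    im=capture(c);cv2.imwrite(f"pics/{c}0.png",im);m=camera_model(c);print(c,np.array(m["pose"]),m["k1"],m["camera_matrix"])
    for t in ("piston","short_piston","slide","bell","tub","hinge","ball","keeper","mug","oil","driver"):
        print(t,[(np.round(d["location"],3).tolist(),round(float(d["p"]),2),proj(m,d["location"]).round().tolist()) for d in spot_in(c,t)[:4]])
E
```

```text
pics
{'time_s': 0.0, 'joint_positions': [-78.352, 30.279, 82.158, 0.0, 67.689, -10.226], 'qvel': [0.01, 0.088, -0.015, 0.021, -0.027, -0.023], 'tau': [0.0, -44.004, -17.659, 0.063, 0.058, -0.0], 'position': [0.233, -0.579, 0.222], 'tcp_rot': [[0.928, 0.373, -0.0], [0.373, -0.928, 0.002], [0.0, -0.002, -1.0]], 'force': [-0.209, -0.334, -0.669], 'moment': [0.012, 0.0, 0.014], 'opening': 0.999}
side [[-0.7927  0.436  -0.4261 -0.0152]
 [-0.6096 -0.5676  0.5534  0.8644]
 [-0.0005  0.6984  0.7157  1.0278]
 [ 0.      0.      0.      1.    ]] -0.12857574731034505 [[475.9326   0.     322.1107]
 [  0.     475.9326 236.3926]
 [  0.       0.       1.    ]]
piston [([0.692, 0.177, 0.027], 0.9, [274.0, 237.0]), ([0.254, 0.318, 0.028], 0.81, [372.0, 349.0]), ([0.543, 0.498, 0.03], 0.79, [233.0, 337.0]), ([0.344, 0.654, 0.024], 0.7, [249.0, 436.0])]
short_piston [([0.529, -0.253, 0.177], 0.63, [403.0, 147.0]), ([0.532, 0.154, 0.028], 0.54, [322.0, 256.0])]
slide [([0.531, 0.296, 0.014], 0.53, [290.0, 291.0])]
bell [([0.419, 0.161, 0.016], 0.96, [353.0, 280.0])]
tub [([0.492, 0.239, 0.001], 0.63, [31
[... 767 characters left out ...]
8, [321.0, 182.0]), ([0.35, 0.649, 0.023], 0.77, [140.0, 312.0]), ([0.769, 0.021, 0.036], 0.71, [375.0, 155.0]), ([0.267, 0.307, 0.026], 0.63, [266.0, 345.0])]
short_piston [([0.539, 0.147, 0.026], 0.57, [328.0, 242.0])]
slide [([0.534, 0.289, 0.01], 0.58, [274.0, 244.0])]
bell [([0.425, 0.15, 0.013], 0.97, [327.0, 285.0])]
tub [([0.488, 0.242, 0.005], 0.63, [292.0, 261.0])]
hinge [([0.541, -0.252, 0.011], 0.89, [477.0, 241.0])]
ball [([0.537, -0.258, 0.181], 0.92, [498.0, 237.0])]
keeper [([0.538, -0.253, 0.176], 0.92, [496.0, 237.0])]
mug [([0.768, 0.021, 0.034], 0.78, [375.0, 155.0])]
oil [([0.736, -0.096, 0.106], 0.93, [424.0, 161.0])]
driver [([0.403, 0.0, 0.021], 0.76, [384.0, 293.0])]
```

View pics/top0.png

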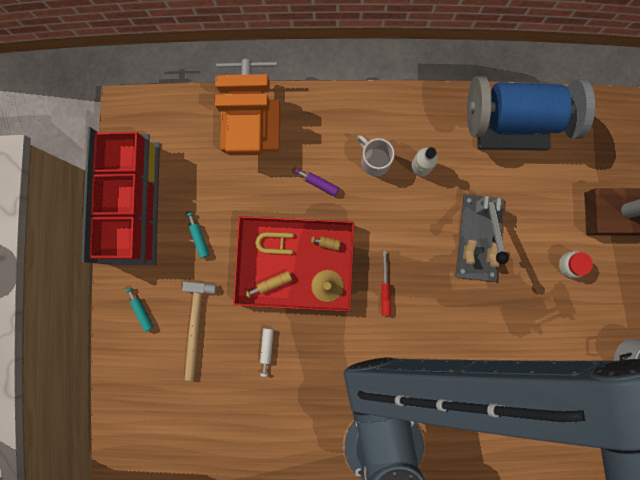

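View pics/side0.png

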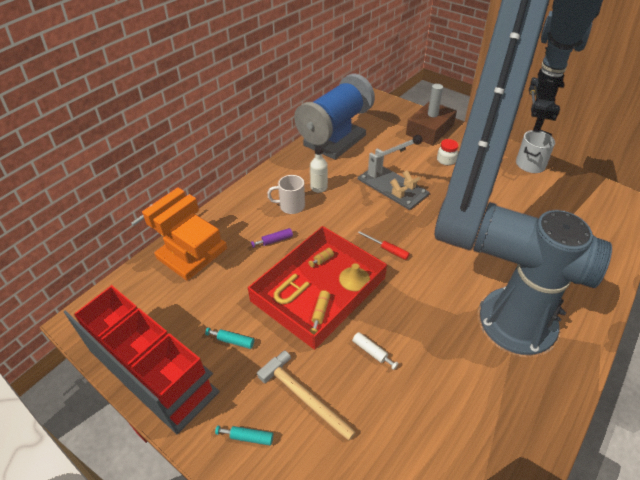

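The top view shows these piston-shaped things:
- brass long piston in the tub at (270,285), stem to the lower left
- brass short piston at (327,242)
- purple (318,181), turquoise (198,237) and (140,310), white (266,348)

The brass one at (270,285) fits: it is brass, in the tub, and the longer of the two. The fixture is at about (480,240), with its keeper partly raised. I'll confirm with enlarged crops.

Run:
```python
from h import *
t=cv2.imread("pics/top0.png");s=cv2.imread("pics/side0.png")
a=cv2.resize(t[185:290,440:530],None,fx=4.4,fy=4.4,interpolation=cv2.INTER_CUBIC)
b=cv2.resize(t[210:315,232:360],None,fx=3,fy=3,interpolation=cv2.INTER_CUBIC)
b=b[:462]; 
W=np.zeros((580,796,3),np.uint8);W[:462,:396]=a[:462,:396];W[:315,400:784]=b[:315,:384]
c=cv2.resize(s[130:212,350:440],None,fx=3,fy=3,interpolation=cv2.INTER_CUBIC);W[320:566,400:670]=c
cv2.imwrite("pics/crop1.png",W)
```

```text
(no output)
```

View pics/crop1.png

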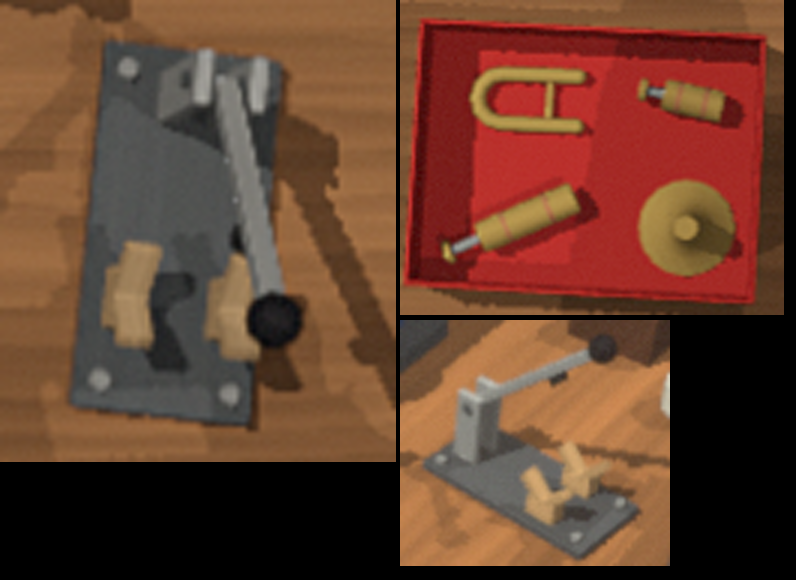

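The crop confirms the long brass piston: body from (571,197) to (487,234), button at (447,252), all in crop pixels. It is clearly longer than the short one at (690,98). The keeper is partly raised. Next I compute the poses.

Run:
```python
from h import *
from scipy.optimize import least_squares
m=camera_model("top");ms=camera_model("side")
f=lambda p:(np.array(p)/4.4+[440,185]); g=lambda p:(np.array(p)-[400,0])/3+[232,210]
obs=[f(p) for p in [(106,42),(285,62),(249,426),(70,404)]]
loc=[(.157,.055),(.157,-.055),(-.067,-.055),(-.067,.055)]
P=np.array([at_z(m,o,.012)[:2] for o in obs]);print(P)
def res(q):
    c,s=np.cos(q[2]),np.sin(q[2]);R=np.array([[c,-s],[s,c]]);return ((np.array(loc)@R.T+q[:2])-P).ravel()
r=least_squares(res,[.5,-.25,0]);print("seat",r.x[:2],np.degrees(r.x[2]),r.fun*1000)
c,s=np.cos(r.x[2]),np.sin(r.x[2]);ux=np.array([c,s]);h=r.x[:2]+.125*ux;print("hinge",h)
# ball triangulate
ub=f((274,320));us=np.array([600,348])/1.;us=(us-[400,320])/3+[350,130]
def rb(t):
    B=np.array([*(h-.2*np.cos(t[0])*ux),.085+.2*np.sin(t[0])]);return np.r_[proj(m,B)-ub,proj(ms,B)-us]
k=least_squares(rb,[.5]);print("keeper",k.x,k.fun)
B=np.array([*(h-.2*np.cos(k.x[0])*ux),.085+.2*np.sin(k.x[0])]);print("ball",B)
A=[at_z(m,g(p),.018+z) for p,z in [((571,197),.005),((487,234),.005),((447,252),0)]];print(A)
d=A[2]-A[0];print("dir",np.degrees(np.arctan2(d[1],d[0])),np.linalg.norm(d[:2]),"ctr",(A[0]+A[1])/2)
```

```text
[[ 0.6659 -0.2192]
 [ 0.6539 -0.3305]
 [ 0.4316 -0.3021]
 [ 0.4455 -0.1924]]
seat [ 0.5045 -0.2555] -7.028652398236984 [ 1.2317 -0.9552 -0.2635  1.1704 -0.2567  0.1361 -0.7114 -0.3513]
hinge [ 0.6286 -0.2708]
keeper [0.7642] [ 0.1668 -0.1423  0.7657 -0.1763]
ball [ 0.4853 -0.2532  0.2234]
[array([0.4493, 0.2489, 0.023 ]), array([0.4168, 0.3225, 0.023 ]), array([0.4009, 0.3585, 0.018 ])]
dir 113.80700086227411 0.11988659978475673 ctr [0.4331 0.2857 0.023 ]
```

Call:
{"name": "send_rows", "arguments": {"moves": [[[0,0,5.8,0,0,-2,1],[0,0,5.8,0,0,-2,1],[0,0,5.8,0,0,-2,1],[0,0,5.8,0,0,-2,1],[0,0,5.8,0,0,-2,1]]]}}

```text
time_s: 1.7
position: [0.2329, -0.5798, 0.3233]
tcp_rot: [[0.992, -0.128, -0.0], [-0.128, -0.992, 0.0], [-0.0, -0.0, -1.0]]
force: [0.5, -0.6, -0.3]
opening: 1.003
```

Call:
{"name": "send_rows", "arguments": {"moves": [[[0,0,0,2.1,-3.5,0,1],[0,0,0,2.1,-3.5,0,1],[0,0,0,2.1,-3.5,0,1],[0,0,0,2.1,-3.5,0,1],[0,0,0,2.1,-3.5,0,1]]]}}

```text
time_s: 2.2
position: [0.3595, -0.418, 0.3227]
tcp_rot: [[0.992, -0.124, 0.0], [-0.124, -0.992, -0.0], [0.0, 0.0, -1.0]]
force: [1.0, 0.1, 1.0]
opening: 0.999
```

Call:
{"name": "send_rows", "arguments": {"moves": [[[0,0,0,2,-3.5,0,1],[0,0,0,2,-3.5,0,1],[0,0,0,2,-3.5,0,1],[0,0,0,0,0,0,1],[0,0,0,0,0,0,1]]]}}

```text
time_s: 2.7
position: [0.4317, -0.322, 0.3227]
tcp_rot: [[0.993, -0.122, -0.0], [-0.122, -0.993, -0.001], [-0.0, 0.001, -1.0]]
force: [-0.0, -0.1, -0.4]
opening: 0.999
```

Run:
```python
from h import *
m=camera_model("wrist");im=capture("wrist");cv2.imwrite("pics/w1.png",im)
s=readout.read_state();print(s["position"],s["tcp_rot"],m["pose"])
print([(d["location"],d["p"]) for d in spot_in("wrist","ball")]);print(proj(m,[.4853,-.2532,.2234]))
```

```text
[ 0.4312 -0.3229  0.3227] [[ 0.9924 -0.1234 -0.0002]
 [-0.1234 -0.9924 -0.0009]
 [-0.0001  0.0009 -1.    ]] [[-0.1217  0.9613  0.2471  0.4991]
 [-0.9926 -0.1179 -0.0303 -0.3299]
 [ 0.0001 -0.249   0.9685  0.4849]
 [ 0.      0.      0.      1.    ]]
[([0.5247, -0.2593, 0.1976], 0.8), ([0.4171, -0.0072, 0.0177], 0.75), ([0.4689, 0.0832, 0.0253], 0.41)]
[225.5159 183.5314]
```

View pics/w1.png

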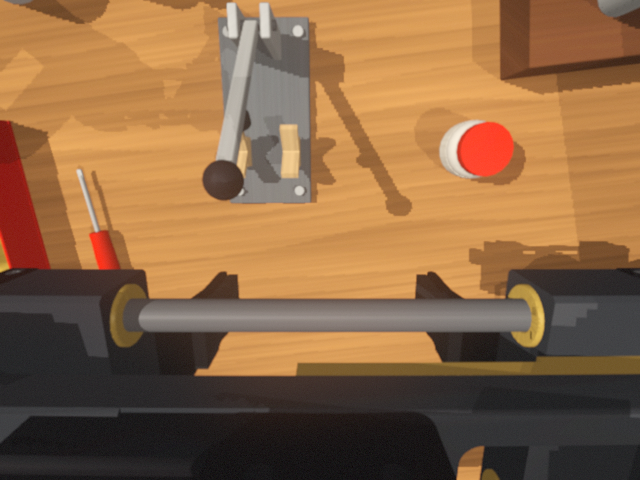

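Ball at (223,180), predicted (225,183), so they agree within about 2 mm. I'll move over it, go down and grip.

Call:
{"name": "send_rows", "arguments": {"moves": [[[0,0,0,2.2,-3.8,0,1],[0,0,0,2.3,-3.8,0,1],[0,0,0,0,0,-0.0,1],[0,0,0,0,0,4,1],[0,0,0,0,0,4,1]]]}}

```text
time_s: 3.3
position: [0.4859, -0.255, 0.243]
tcp_rot: [[0.992, -0.125, 0.003], [-0.125, -0.992, -0.004], [0.004, 0.003, -1.0]]
force: [0.6, 0.7, 0.1]
opening: 0.997
```

Call:
{"name": "send_rows", "arguments": {"moves": [[[0,0,0,0,0,3.8,1],[0,0,0,0,0,0,1],[0,0,0,0,0,0,-1],[0,0,0,0,0,0,-1],[0,0,0,0,0,0,-1]]]}}

```text
time_s: 3.8
position: [0.4865, -0.2542, 0.2068]
tcp_rot: [[0.992, -0.125, 0.004], [-0.125, -0.992, -0.003], [0.004, 0.003, -1.0]]
force: [-0.8, 0.5, 0.3]
opening: 0.814
```

Call:
{"name": "send_rows", "arguments": {"moves": [[[0,0,0,0,0,0,-1],[0,0,0,0,0,0,-1],[0,0,0,0,0,0,-1],[0,0,0,0,0,0,-1],[0,0,0,0,0,0,-1]]]}}

```text
time_s: 4.3
position: [0.4854, -0.2525, 0.2046]
tcp_rot: [[0.992, -0.124, 0.0], [-0.124, -0.992, 0.0], [-0.0, -0.0, -1.0]]
force: [1.6, 4.4, 1.4]
opening: 0.355
```

Run:
```python
from h import *
ux=np.array([.9925,-.1224]);h=np.array([.6286,-.2708])
s=readout.read_state();p=np.array(s["position"]);b=p-[0,0,-.019]
xb=(h-b[:2])@ux;yb=(b[:2]-h)@[.1224,.9925];print(p,s["opening"],s["force"],"x",xb,"y",yb,"r",np.hypot(xb,b[2]-.085),"ang",np.arctan2(b[2]-.085,xb))
t0=np.arctan2(b[2]-.085,xb);t=np.linspace(t0,1.68,11);X=-.2*np.cos(t)*100;Z=.2*np.sin(t)*100
print(np.c_[np.diff(X),-np.diff(Z)])
```

```text
[ 0.4854 -0.2525  0.2046] 0.3547183411455599 [1.617  4.4314 1.4142] x 0.14431796640202282 y 0.0006162886876414773 r 0.20008261366758573 ang 0.7651306242329224
[[ 1.3259 -1.26  ]
 [ 1.4355 -1.1336]
 [ 1.533  -0.9977]
 [ 1.6178 -0.8535]
 [ 1.689  -0.7021]
 [ 1.7461 -0.5449]
 [ 1.7885 -0.3831]
 [ 1.8161 -0.2181]
 [ 1.8284 -0.0513]
 [ 1.8254  0.116 ]]
```

Call:
{"name": "send_rows", "arguments": {"moves": [[[0,0,0,1.33,0,-1.26,-1],[0,0,0,1.44,0,-1.13,-1],[0,0,0,1.53,0,-1.0,-1],[0,0,0,1.62,0,-0.85,-1],[0,0,0,1.69,0,-0.7,-1]]]}}

```text
time_s: 4.8
position: [0.559, -0.2605, 0.254]
tcp_rot: [[0.992, -0.124, -0.006], [-0.124, -0.992, 0.004], [-0.007, -0.003, -1.0]]
force: [-3.4, 3.3, 0.6]
opening: 0.323
```

Call:
{"name": "send_rows", "arguments": {"moves": [[[0,0,0,1.75,0,-0.54,-1],[0,0,0,1.79,0,-0.38,-1],[0,0,0,1.82,0,-0.22,-1],[0,0,0,1.83,0,-0.05,-1],[0,0,0,1.83,0,0.12,-1]]]}}

```text
time_s: 5.3
position: [0.651, -0.2717, 0.2664]
tcp_rot: [[0.992, -0.123, -0.0], [-0.123, -0.992, 0.002], [-0.0, -0.002, -1.0]]
force: [-1.1, 3.8, 5.9]
opening: 0.326
```

Call:
{"name": "send_rows", "arguments": {"moves": [[[0,0,0,0,0,0,-1],[0,0,0,0,0,0,-1],[0,0,0,0,0,0,-1],[0,0,0,0,0,0,-1],[0,0,0,0,0,0,-1]]]}}

```text
time_s: 5.8
position: [0.6523, -0.2719, 0.2662]
tcp_rot: [[0.992, -0.123, 0.005], [-0.123, -0.992, 0.002], [0.004, -0.002, -1.0]]
force: [2.1, 3.3, 6.0]
opening: 0.323
```

Keeper is at about 1.69 rad. I'll release it and rise.

Call:
{"name": "send_rows", "arguments": {"moves": [[[0,0,0,0,0,0,0.6],[0,0,0,0,0,0,0.6],[0,0,0,0,0,0,0.6],[0,0,0,0,0,0,0.6],[0,0,0,0,0,0,0.6]]]}}

```text
time_s: 6.3
position: [0.6501, -0.2736, 0.2641]
tcp_rot: [[0.992, -0.124, -0.001], [-0.124, -0.992, 0.0], [-0.001, -0.0, -1.0]]
force: [0.7, 0.8, 0.4]
opening: 0.696
```

Call:
{"name": "send_rows", "arguments": {"moves": [[[0,0,0,0,0,-2,0.6],[0,0,0,0,0,-3,0.6],[0,0,0,0,0,-3,0.6],[0,0,0,-2,0,0,0.6],[0,0,0,-3,0,0,0.6]]]}}

```text
time_s: 6.8
position: [0.6017, -0.2678, 0.3456]
tcp_rot: [[0.992, -0.123, 0.003], [-0.123, -0.992, -0.002], [0.003, 0.002, -1.0]]
force: [-0.7, 0.1, -0.8]
opening: 0.799
```

Call:
{"name": "send_rows", "arguments": {"moves": [[[0,0,0,-4,-2,0,0.3],[0,0,0,-4,-2,0,0.3],[0,0,0,-4,-2,0,0.3],[0,0,0,-4,-2,0,0.3],[0,0,0,-4,-2,0,0.3]]]}}

```text
time_s: 7.3
position: [0.413, -0.1423, 0.3446]
tcp_rot: [[0.992, -0.124, -0.0], [-0.124, -0.992, -0.0], [-0.0, 0.0, -1.0]]
force: [-0.1, -0.3, 0.6]
opening: 0.655
```

Run:
```python
from h import *
s=readout.read_state();print(s["position"],s["tcp_rot"],s["opening"])
m=camera_model("top");im=capture("top");cv2.imwrite("pics/top1.png",im)
print([(d["location"],d["p"]) for d in spot_in("top","ball")]);
R=np.array(s["tcp_rot"]);d=R.T@(np.array([.433,.286,.25])-s["position"]);print(d*100)
```

```text
[ 0.413  -0.1423  0.3446] [[ 0.9922 -0.1244 -0.0001]
 [-0.1244 -0.9922 -0.0002]
 [-0.      0.0003 -1.    ]] 0.6545358231772918
[([0.6421, -0.2683, 0.236], 0.71)]
[ -3.3463 -42.7487   9.4474]
```

Call:
{"name": "send_rows", "arguments": {"moves": [[[0,0,0,-0.3,-4,0,0.1],[0,0,0,-0.3,-4.4,0,0.1],[0,0,0,-0.3,-4.4,0,0.1],[0,0,0,-0.3,-4.4,0,0.1],[0,0,0,-0.3,-4.4,0,0.1]]]}}

```text
time_s: 7.9
position: [0.4273, 0.0744, 0.345]
tcp_rot: [[0.992, -0.125, 0.001], [-0.125, -0.992, -0.0], [0.002, 0.0, -1.0]]
force: [1.3, -0.4, -0.1]
opening: 0.551
```

Call:
{"name": "send_rows", "arguments": {"moves": [[[0,0,0,-0.3,-4.4,0,0.1],[0,0,0,-0.3,-4.4,0,0.1],[0,0,0,-0.3,-4.4,0,0.1],[0,0,0,-0.3,-4.4,0,0.1],[0,0,0,-0.3,-3.4,0,0.1]]]}}

```text
time_s: 8.4
position: [0.4385, 0.2859, 0.3447]
tcp_rot: [[0.992, -0.123, 0.001], [-0.123, -0.992, 0.001], [0.001, -0.001, -1.0]]
force: [0.4, 0.1, -0.3]
opening: 0.55
```

Call:
{"name": "send_rows", "arguments": {"moves": [[[0,0,-8.05,0,0,0,0.1],[0,0,-8.05,0,0,0,0.1],[0,0,-8.05,0,0,0,0.1],[0,0,-8.05,0,0,0,0.1],[0,0,-8.05,0,0,0,0.1]]]}}

```text
time_s: 8.9
position: [0.4386, 0.2834, 0.3446]
tcp_rot: [[0.834, 0.551, 0.001], [0.551, -0.834, -0.0], [0.0, 0.0, -1.0]]
force: [-0.3, -0.1, 0.2]
opening: 0.55
```

Call:
{"name": "send_rows", "arguments": {"moves": [[[0,0,-8.05,0,0,0,0.1],[0,0,-8.05,0,0,0,0.1],[0,0,-8.05,0,0,0,0.1],[0,0,-8.05,0,0,0,0.1],[0,0,-8.05,0,0,0,0.1]]]}}

```text
time_s: 9.4
position: [0.4386, 0.2833, 0.3446]
tcp_rot: [[0.281, 0.96, 0.001], [0.96, -0.281, 0.0], [0.0, 0.001, -1.0]]
force: [0.4, -0.8, 0.2]
opening: 0.549
```

Call:
{"name": "send_rows", "arguments": {"moves": [[[0,0,-8.05,0,0,0,0.1],[0,0,-8.05,0,0,0,0.1],[0,0,-8.05,0,0,0,0.1],[0,0,-8.05,0,0,0,0.1],[0,0,-8.05,0,0,0,0.1]]]}}

```text
time_s: 9.9
position: [0.4386, 0.2833, 0.3446]
tcp_rot: [[-0.406, 0.914, 0.001], [0.914, 0.406, 0.0], [-0.0, 0.001, -1.0]]
force: [0.1, 0.1, -0.2]
opening: 0.552
```

Run:
```python
from h import *
s=readout.read_state();print(s["position"],s["tcp_rot"],s["opening"])
m=camera_model("wrist");im=capture("wrist");cv2.imwrite("pics/w2.png",im)
print([(d["location"],d["p"]) for d in spot_in("wrist","piston")])
for P in [(.4493,.2489,.018),(.4168,.3225,.018),(.4009,.3585,.018)]: print(proj(m,P))
```

```text
[0.4386 0.2833 0.3446] [[-0.4058  0.914   0.0006]
 [ 0.914   0.4058  0.    ]
 [-0.0002  0.0006 -1.    ]] 0.5517503284085427
[([0.2617, 0.3114, 0.0228], 0.92), ([0.5508, 0.4898, 0.0231], 0.71), ([0.4272, 0.2984, 0.0287], 0.57)]
[323.2931 226.8988]
[323.2732 169.0473]
[323.2617 139.0239]
```

View pics/w2.png

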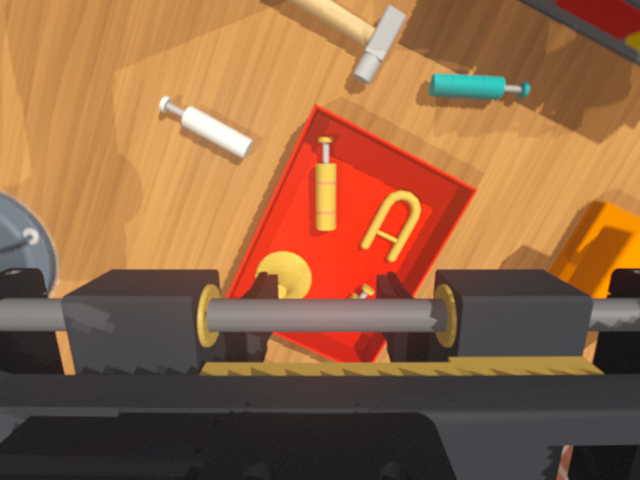

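Long piston lies straight up the image at column 325, body rows 163–230, button at (325,139). It is aligned with the tool, about 2.5 px right of the prediction. Working out the shift.

Run:
```python
from h import *
s=readout.read_state();m=camera_model("wrist");R=np.array(s["tcp_rot"])
im=cv2.imread("pics/w2.png")
hsv=cv2.cvtColor(im,cv2.COLOR_BGR2HSV)[130:240,300:350]
b=((hsv[...,0]>14)&(hsv[...,0]<40)&(hsv[...,1]>80)).astype(np.uint8)
for r in range(0,110,4):
    c=np.flatnonzero(b[r]); print(r+130,(c.min()+300,c.max()+300) if len(c) else None,end=' ')
A=at_z(m,(325.5,230),.018);B=at_z(m,(325.5,163.5),.030);C=at_z(m,(325.5,139),.018)
for p in (A,B,C): print("\n",p,(R.T@(p-s["position"]))*100,end='')
```

```text
130 None 134 None 138 (np.int64(319), np.int64(331)) 142 (np.int64(322), np.int64(330)) 146 None 150 None 154 None 158 None 162 None 166 (np.int64(316), np.int64(335)) 170 (np.int64(316), np.int64(335)) 174 (np.int64(316), np.int64(335)) 178 (np.int64(316), np.int64(335)) 182 (np.int64(323), np.int64(329)) 186 (np.int64(316), np.int64(335)) 190 (np.int64(316), np.int64(335)) 194 (np.int64(316), np.int64(335)) 198 (np.int64(316), np.int64(335)) 202 (np.int64(316), np.int64(335)) 206 (np.int64(316), np.int64(335)) 210 (np.int64(317), np.int64(334)) 214 (np.int64(317), np.int64(335)) 218 (np.int64(316), np.int64(335)) 222 (np.int64(317), np.int64(335)) 226 (np.int64(317), np.int64(335)) 230 (np.int64(321), np.int64(329)) 234 None 238 None 
 [0.4536 0.2459 0.018 ] [-4.0218 -0.128  32.6647]
 [0.4166 0.331  0.03  ] [ 5.2498 -0.1164 31.4631]
 [0.4039 0.3599 0.018 ] [ 8.4117 -0.1179 32.6626]
```

Call:
{"name": "send_rows", "arguments": {"moves": [[[0,0,0,0.5,-0.12,4,0.1],[0,0,0,0,0,4.5,0.1],[0,0,0,0,0,4.5,0.1],[0,0,0,0,0,4.5,0.1],[0,0,0,0,0,4.5,0.1]]]}}

```text
time_s: 10.5
position: [0.4356, 0.2876, 0.1233]
tcp_rot: [[-0.397, 0.918, 0.002], [0.918, 0.397, 0.001], [-0.0, 0.002, -1.0]]
force: [0.3, 0.3, -0.4]
opening: 0.551
```

Run:
```python
from h import *
s=readout.read_state();print(s["position"],s["tcp_rot"],s["opening"])
m=camera_model("wrist");im=capture("wrist");cv2.imwrite("pics/w3.png",im)
for P in [(.4536,.2459,.018),(.4166,.331,.018),(.4039,.3599,.018)]: print(proj(m,P))
hsv=cv2.cvtColor(im,cv2.COLOR_BGR2HSV)
b=((hsv[...,0]>14)&(hsv[...,0]<40)&(hsv[...,1]>80)).astype(np.uint8)[:, 220:430]
for r in range(0,300,12):
    c=np.flatnonzero(b[r]); print(r,(c.min()+220,c.max()+220) if len(c) else None,end=' ')
```

```text
[0.4356 0.2876 0.1233] [[-0.3974  0.9176  0.0019]
 [ 0.9176  0.3974  0.0006]
 [-0.0002  0.002  -1.    ]] 0.5512598477533838
[325.848  294.6564]
[325.6017 179.4326]
[325.3393 135.6314]
0 (np.int64(220), np.int64(429)) 12 (np.int64(220), np.int64(429)) 24 (np.int64(220), np.int64(429)) 36 (np.int64(220), np.int64(429)) 48 (np.int64(220), np.int64(429)) 60 (np.int64(220), np.int64(429)) 72 (np.int64(220), np.int64(429)) 84 (np.int64(220), np.int64(429)) 96 (np.int64(220), np.int64(429)) 108 (np.int64(220), np.int64(429)) 120 (np.int64(220), np.int64(429)) 132 (np.int64(220), np.int64(328)) 144 (np.int64(220), np.int64(256)) 156 (np.int64(220), np.int64(252)) 168 (np.int64(220), np.int64(245)) 180 (np.int64(220), np.int64(342)) 192 (np.int64(220), np.int64(343)) 204 (np.int64(220), np.int64(343)) 216 (np.int64(220), np.int64(342)) 228 (np.int64(309), np.int64(343)) 240 (np.int64(309), np.int64(429)) 252 (np.int64(309), np.int64(429)) 264 (np.int64(313), np.int64(429)) 276 (np.int64(310), np.int64(425)) 288 (np.int64(310), np.int64(418))
```

View pics/w3.png

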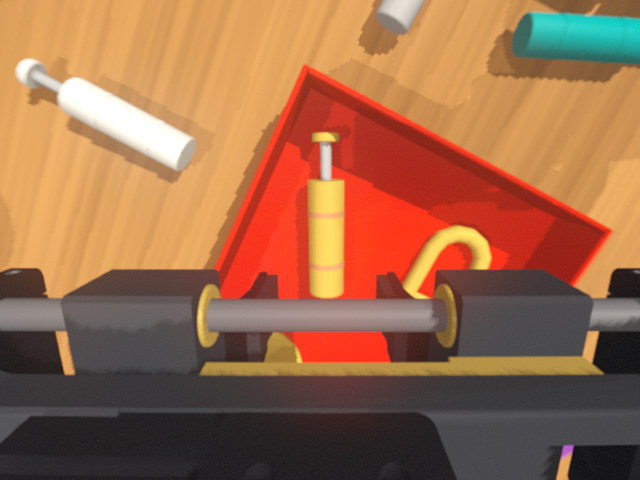

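Piston column 326 at rows 180–297 matches the prediction (325.7) and lies mid-way between the fingers. I'll go down and grip.

Call:
{"name": "send_rows", "arguments": {"moves": [[[0,0,0,0,0,4,0.1],[0,0,0,0,0,4,0.1],[0,0,0,0,0,2.5,0.1],[0,0,0,0,0,0.9,0.1],[0,0,0,0,0,0,0.1]]]}}

```text
time_s: 11.05
position: [0.435, 0.2874, 0.0103]
tcp_rot: [[-0.399, 0.917, -0.001], [0.917, 0.399, -0.0], [0.0, -0.001, -1.0]]
force: [-0.1, 0.4, 0.0]
opening: 0.549
```

Call:
{"name": "send_rows", "arguments": {"moves": [[[0,0,0,0,0,0,-1],[0,0,0,0,0,0,-1],[0,0,0,0,0,0,-1],[0,0,0,0,0,0,-1],[0,0,0,0,0,0,-1]]]}}

```text
time_s: 11.55
position: [0.4354, 0.2877, 0.0118]
tcp_rot: [[-0.401, 0.916, 0.002], [0.916, 0.401, 0.001], [-0.0, 0.002, -1.0]]
force: [-0.3, 0.8, 6.9]
opening: 0.309
```

Call:
{"name": "send_rows", "arguments": {"moves": [[[0,0,0,0,0,0,-1],[0,0,0,0,0,-0.5,-1],[0,0,0,0,0,-1.5,-1],[0,0,0,0,0,-2,-1],[0,0,0,0,0,-2,-1]]]}}

```text
time_s: 12.05
position: [0.4341, 0.2871, 0.0711]
tcp_rot: [[-0.401, 0.916, -0.001], [0.916, 0.401, -0.001], [0.0, -0.001, -1.0]]
force: [0.3, 0.1, -1.7]
opening: 0.314
```

Piston is gripped (27 mm, about 1.7 N). I'll lift it, turn it and carry it past the fixture to look.

Call:
{"name": "send_rows", "arguments": {"moves": [[[0,0,0,0,0,-4,-1],[0,0,0,0,0,-4.5,-1],[0,0,0,0,0,-4.5,-1],[0,0,0,0,0,-4,-1],[0,0,0,0,0,0,-1]]]}}

```text
time_s: 12.55
position: [0.4379, 0.2888, 0.2465]
tcp_rot: [[-0.401, 0.916, 0.012], [0.916, 0.401, 0.005], [-0.0, 0.013, -1.0]]
force: [0.8, -0.9, -1.1]
opening: 0.316
```

Call:
{"name": "send_rows", "arguments": {"moves": [[[0,0,6.12,0,0,0,-1],[0,0,6.12,0,0,0,-1],[0,0,6.12,0,0,0,-1],[0,0,6.12,0,0,0,-1],[0,0,6.12,0,0,0,-1]]]}}

```text
time_s: 13.05
position: [0.4335, 0.2869, 0.2393]
tcp_rot: [[0.126, 0.992, -0.003], [0.992, -0.126, -0.001], [-0.002, -0.003, -1.0]]
force: [0.0, -0.1, -0.9]
opening: 0.313
```

Call:
{"name": "send_rows", "arguments": {"moves": [[[0,0,0,-3.5,0.8,0,-1],[0,0,0,-4.2,0.85,0,-1],[0,0,0,-4.2,0.85,0,-1],[0,0,0,-4.2,0.85,0,-1],[0,0,0,-4.2,0.85,0,-1]]]}}

```text
time_s: 13.55
position: [0.4504, 0.0793, 0.2396]
tcp_rot: [[0.121, 0.993, -0.003], [0.993, -0.121, 0.0], [-0.0, -0.003, -1.0]]
force: [-0.0, -0.9, -1.0]
opening: 0.314
```

Call:
{"name": "send_rows", "arguments": {"moves": [[[0,0,0,-4.2,0.85,0,-1],[0,0,0,-4.2,0.85,0,-1],[0,0,0,-4.2,0.85,0,-1],[0,0,0,-4.2,0.85,0,-1],[0,0,0,-4.2,0.85,0,-1]]]}}

```text
time_s: 14.05
position: [0.4672, -0.134, 0.2395]
tcp_rot: [[0.122, 0.993, -0.002], [0.993, -0.122, 0.001], [0.001, -0.002, -1.0]]
force: [1.2, -0.3, -0.4]
opening: 0.31
```

Call:
{"name": "send_rows", "arguments": {"moves": [[[0,0,0,-4.2,0.85,0,-1],[0,0,0,-4.2,0.85,0,-1],[0,0,0,-4.2,0.85,0,-1],[0,0,0,-4.2,0.85,0,-1],[0,0,0,-4.2,0.85,0,-1]]]}}

```text
time_s: 14.55
position: [0.4841, -0.3473, 0.239]
tcp_rot: [[0.122, 0.993, -0.002], [0.993, -0.122, 0.003], [0.002, -0.002, -1.0]]
force: [0.0, -0.6, -1.0]
opening: 0.312
```

Call:
{"name": "send_rows", "arguments": {"moves": [[[0,0,0,-3,0.8,0,-1],[0,0,0,0,0,0,-1],[0,0,0,0,0,0,-1],[0,0,0,0,0,0,-1],[0,0,0,0,0,0,-1]]]}}

```text
time_s: 15.05
position: [0.4892, -0.3754, 0.2403]
tcp_rot: [[0.12, 0.993, -0.001], [0.993, -0.12, 0.002], [0.001, -0.001, -1.0]]
force: [-0.2, 0.1, -1.0]
opening: 0.311
```

Run:
```python
from h import *
s=readout.read_state();print(s["position"],s["tcp_rot"],s["opening"])
m=camera_model("wrist");im=capture("wrist");cv2.imwrite("pics/w4.png",im)
ux=np.array([.9925,-.1224]);uy=np.array([.1224,.9925]);S=np.array([.5045,-.2555])
for x,y,z in [(.157,.055,.012),(.157,-.055,.012),(-.067,-.055,.012),(-.067,.055,.012),(-.028,.022,.06),(.028,.022,.06),(-.028,.042,.06),(.028,.042,.06)]: print((x,y,z),proj(m,[*(S+x*ux+y*uy),z]))
```

```text
[ 0.4892 -0.3754  0.2403] [[ 0.1201  0.9928 -0.0011]
 [ 0.9928 -0.1201  0.0015]
 [ 0.0014 -0.0012 -1.    ]] 0.31128497533832145
(0.157, 0.055, 0.012) [483.7833  42.1088]
(0.157, -0.055, 0.012) [472.9539 154.3702]
(-0.067, -0.055, 0.012) [265.2734 153.6919]
(-0.067, 0.055, 0.012) [261.069   41.1864]
(-0.028, 0.022, 0.06) [296.3688  65.3989]
(0.028, 0.022, 0.06) [359.0494  65.5276]
(-0.028, 0.042, 0.06) [295.973   40.7761]
(0.028, 0.042, 0.06) [359.5812  40.9008]
```

View pics/w4.png

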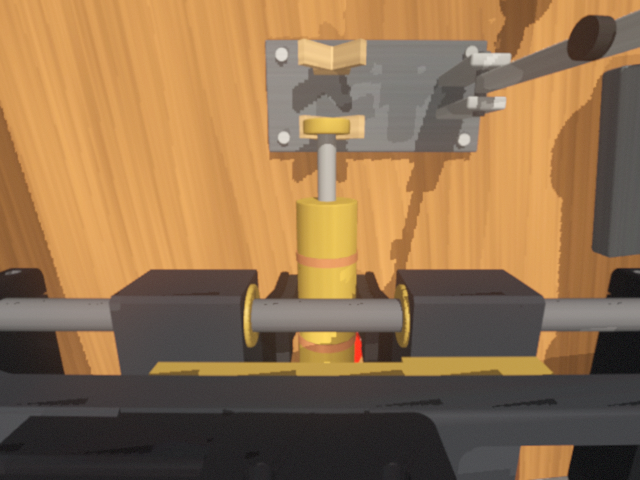

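Run:
```python
from h import *
from scipy.optimize import least_squares
s=readout.read_state();m=camera_model("wrist");R=np.array(s["tcp_rot"]);p=np.array(s["position"])
for x in (.079,.045,.03,.015): print(x,[proj(m,p+R@[x,y,-.007]).round(1) for y in (-.014,0,.014)])
im=cv2.imread("pics/w4.png");hsv=cv2.cvtColor(im,cv2.COLOR_BGR2HSV)
b=((hsv[...,0]>14)&(hsv[...,0]<40)&(hsv[...,1]>140)).astype(np.uint8)
for r in (126,130,210,225,240,250): c=np.flatnonzero(b[r,285:370])+285;print(r,c.min(),c.max(),(c.min()+c.max())/2)
obs=[(487,41),(479,152),(269,152),(265,41)];loc=[(.157,.055),(.157,-.055),(-.067,-.055),(-.067,.055)]
P=np.array([at_z(m,o,.012)[:2] for o in obs])
def res(q):
    c,s=np.cos(q[2]),np.sin(q[2]);return (np.array(loc)@np.array([[c,s],[-s,c]])+q[:2]-P).ravel()
q=least_squares(res,[.5,-.25,0]);print(q.x,np.degrees(q.x[2]),q.fun*1000)
# V apex and block extents at z .06
for u in [(299,60),(366,60),(332,66),(300,127),(365,127)]: 
    w=at_z(m,u,.06)[:2]-[.5045,-.2555];print(u,w@[.9925,-.1224],w@[.1224,.9925])
G=cv2.resize(im[30:215,230:500],None,fx=2.9,fy=2.9,interpolation=cv2.INTER_CUBIC);cv2.imwrite("pics/w4c.png",G)
```

```text
0.079 [array([292.7, 124.1]), array([326. , 124.1]), array([359.4, 124.1])]
0.045 [array([294.5, 204.6]), array([326.1, 204.6]), array([357.6, 204.6])]
0.03 [array([295.2, 237.5]), array([326.1, 237.5]), array([356.9, 237.5])]
0.015 [array([295.9, 268.9]), array([326.1, 268.9]), array([356.2, 268.9])]
126 304 349 326.5
130 304 349 326.5
210 285 369 327.0
225 285 369 327.0
240 285 369 327.0
250 285 369 327.0
[ 0.5093 -0.2553 -0.1168] -6.689682732457671 [ 0.9463  0.834  -1.732  -0.2442  0.5604 -1.1031  0.2253  0.5132]
(299, 60) -0.025295764235884165 0.026186430679065738
(366, 60) 0.03440201064535111 0.026320992906569807
(332, 66) 0.004138750541664966 0.021302404068970035
(300, 127) -0.025279365666208316 -0.030937436540234904
(365, 127) 0.03510050315574103 -0.030791155995121337
```

View pics/w4c.png

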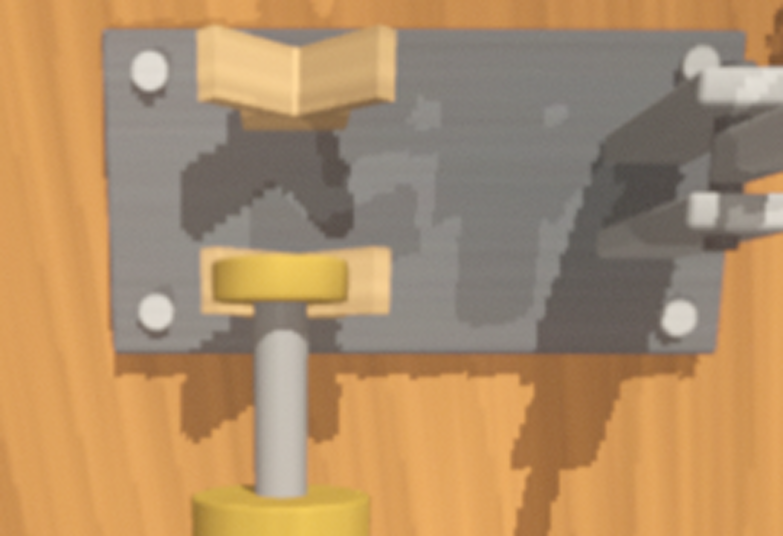

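Held piston sits centred in the tool (326.5 px against 326). The V apex is at column 332, so this camera puts the seat about 4 mm further in seat x than the top camera did. I'll take a weighted middle, (0.5075, -0.2557), and move over it.

Call:
{"name": "send_rows", "arguments": {"moves": [[[0,0,0,3,0.4,0,-1],[0,0,0,4,0,0,-1],[0,0,0,3.6,0,0,-1],[0,0,0,1.5,0,0,-1],[0,0,0,0,0,0,-1]]]}}

```text
time_s: 15.6
position: [0.5082, -0.255, 0.241]
tcp_rot: [[0.118, 0.993, -0.0], [0.993, -0.118, 0.0], [0.0, -0.0, -1.0]]
force: [0.5, 0.0, -1.5]
opening: 0.315
```

Call:
{"name": "send_rows", "arguments": {"moves": [[[0,0,0,0,0,3.5,-1],[0,0,0,0,0,4,-1],[0,0,0,0,0,4,-1],[0,0,0,0,0,2.5,-1],[0,0,0,0,0,0,-1]]]}}

```text
time_s: 16.1
position: [0.5059, -0.2576, 0.0972]
tcp_rot: [[0.122, 0.992, -0.006], [0.992, -0.122, 0.004], [0.003, -0.006, -1.0]]
force: [-0.1, 0.2, -1.2]
opening: 0.315
```

Run:
```python
from h import *
s=readout.read_state();print(s["position"],s["tcp_rot"],s["opening"],s["force"])
im=capture("wrist");side=capture("side")
m=camera_model("side");ux=np.array([.9925,-.1224]);uy=np.array([.1224,.9925]);S=np.array([.5075,-.2557])
cv2.imwrite("pics/s5f.png",side);cv2.imwrite("pics/w5f.png",im)
W=np.hstack([cv2.resize(im[0:320,160:560],(400,320)),cv2.resize(side[130:212,340:440],(390,320),interpolation=cv2.INTER_CUBIC)]);cv2.imwrite("pics/c5.png",W)
```

```text
[ 0.5059 -0.2576  0.0972] [[ 0.1223  0.9925 -0.006 ]
 [ 0.9925 -0.1222  0.0038]
 [ 0.0031 -0.0064 -1.    ]] 0.31531635179591216 [-0.1347  0.2005 -1.2255]
```

View pics/c5.png

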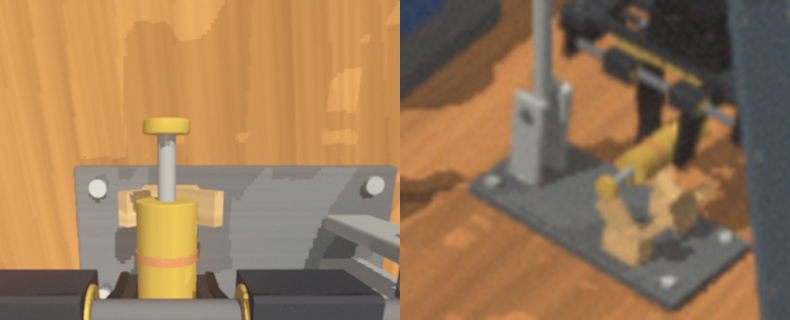

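In the crop's wrist half, the block's middle is at column 170.5 and the piston at 167, so I need about 1.9 mm more in tool y. I'll lower slowly and watch the force.

Call:
{"name": "send_rows", "arguments": {"moves": [[[0,0,0,0.1,0.1,1,-1],[0,0,0,0,0,1,-1],[0,0,0,0,0,1,-1],[0,0,0,0,0,1,-1],[0,0,0,0,0,0,-1]]]}}

```text
time_s: 16.7
position: [0.5083, -0.2559, 0.0591]
tcp_rot: [[0.121, 0.993, -0.003], [0.993, -0.121, 0.002], [0.002, -0.003, -1.0]]
force: [0.1, -1.0, -1.0]
opening: 0.312
```

Call:
{"name": "send_rows", "arguments": {"moves": [[[0,0,0,0,0,0.4,-1],[0,0,0,0,0,0.2,-1],[0,0,0,0,0,0,-1],[0,0,0,0,0,0,-1],[0,0,0,0,0,0,-1]]]}}

```text
time_s: 17.2
position: [0.5094, -0.2568, 0.0549]
tcp_rot: [[0.121, 0.993, 0.0], [0.993, -0.121, -0.0], [-0.0, 0.001, -1.0]]
force: [0.1, -0.3, -1.0]
opening: 0.307
```

Call:
{"name": "send_rows", "arguments": {"moves": [[[0,0,0,0,0,0.2,-1],[0,0,0,0,0,0.1,-1],[0,0,0,0,0,0,-1],[0,0,0,0,0,0,-1],[0,0,0,0,0,0,-1]]]}}

```text
time_s: 17.7
position: [0.5092, -0.2567, 0.0516]
tcp_rot: [[0.121, 0.993, -0.0], [0.993, -0.121, 0.0], [0.0, -0.0, -1.0]]
force: [0.8, 0.0, -1.5]
opening: 0.309
```

Call:
{"name": "send_rows", "arguments": {"moves": [[[0,0,0,0,0,0.2,-1],[0,0,0,0,0,0,-1],[0,0,0,0,0,0,-1],[0,0,0,0,0,0,-1],[0,0,0,0,0,0,-1]]]}}

```text
time_s: 18.2
position: [0.5091, -0.2568, 0.05]
tcp_rot: [[0.121, 0.993, -0.0], [0.993, -0.121, -0.0], [-0.0, -0.0, -1.0]]
force: [-1.6, -0.3, 5.5]
opening: 0.313
```

Contact (5.5 N). One more millimetre down, then I release.

Call:
{"name": "send_rows", "arguments": {"moves": [[[0,0,0,0,0,0.1,-1],[0,0,0,0,0,0,-1],[0,0,0,0,0,0,-1],[0,0,0,0,0,0,-0.2],[0,0,0,0,0,0,-0.1]]]}}

```text
time_s: 18.7
position: [0.5095, -0.2568, 0.0486]
tcp_rot: [[0.122, 0.993, 0.001], [0.993, -0.122, -0.0], [-0.0, 0.001, -1.0]]
force: [-0.5, -0.9, -0.1]
opening: 0.406
```

Call:
{"name": "send_rows", "arguments": {"moves": [[[0,0,0,0,0,0,0.05],[0,0,0,0,0,0,0.05],[0,0,0,0,0,0,0.05],[0,0,0,0,0,0,0.05],[0,0,0,0,0,0,0.05]]]}}

```text
time_s: 19.2
position: [0.5092, -0.2567, 0.0485]
tcp_rot: [[0.121, 0.993, -0.0], [0.993, -0.121, 0.0], [0.0, -0.0, -1.0]]
force: [-0.3, -0.5, 0.7]
opening: 0.521
```

Call:
{"name": "send_rows", "arguments": {"moves": [[[0,0,0,0,0,-1,0.05],[0,0,0,0,0,-2,0.05],[0,0,0,0,0,-3,0.05],[0,0,0,0,0,-4,0.05],[0,0,0,0,0,-4,0.05]]]}}

```text
time_s: 19.7
position: [0.5088, -0.2564, 0.1904]
tcp_rot: [[0.121, 0.993, -0.001], [0.993, -0.121, 0.0], [0.0, -0.001, -1.0]]
force: [1.3, -1.2, -0.3]
opening: 0.527
```

Call:
{"name": "send_rows", "arguments": {"moves": [[[0,0,0,0,0,-3,0.05],[0,0,0,-3,0,-3,0.05],[0,0,0,-4,0,0,0.05],[0,0,0,-4,0,0,0.05],[0,0,0,0,0,0,0.05]]]}}

```text
time_s: 20.2
position: [0.4954, -0.3713, 0.25]
tcp_rot: [[0.126, 0.992, 0.002], [0.992, -0.126, -0.005], [-0.005, 0.003, -1.0]]
force: [0.7, 0.7, -1.0]
opening: 0.522
```

Run:
```python
from h import *
s=readout.read_state();print(s["position"],s["tcp_rot"],s["opening"],s["force"])
m=camera_model("wrist");im=capture("wrist");side=capture("side")
cv2.imwrite("pics/s6f.png",side);cv2.imwrite("pics/w6f.png",im)
c=np.array([.509,-.2567]);u=np.array([.1224,.9925])
for x in (-.045,.045,.079): print(x,proj(m,[*(c+x*u),.055]))
W=np.hstack([im[0:320,120:520],cv2.resize(side[130:212,340:440],(390,320),interpolation=cv2.INTER_CUBIC)]);cv2.imwrite("pics/c6.png",W)
```

```text
[ 0.4954 -0.3713  0.25  ] [[ 0.1258  0.9921  0.0022]
 [ 0.992  -0.1258 -0.0052]
 [-0.0048  0.0029 -1.    ]] 0.5220986473698548 [ 0.6945  0.6558 -1.0295]
-0.045 [325.1103 147.965 ]
0.045 [324.6763  46.9557]
0.079 [324.4985   5.3772]
```

View pics/c6.png

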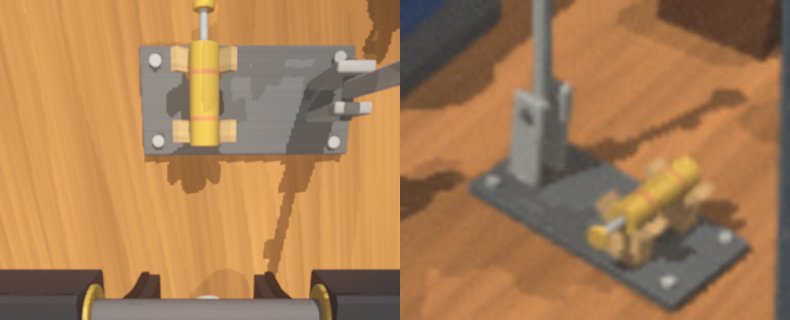

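The piston lies in both V-blocks, its body overhanging them evenly, and the keeper is still back. I'll turn the tool and return to the ball.

Call:
{"name": "send_rows", "arguments": {"moves": [[[0,0,8.2,0,0,-3,0.6],[0,0,8.2,0,0,-4,0.6],[0,0,8.2,0,0,-3,0.6],[0,0,8.2,0,0,0,0.6],[0,0,8.2,0,0,0,0.6]]]}}

```text
time_s: 20.8
position: [0.4963, -0.3642, 0.3504]
tcp_rot: [[0.746, 0.666, 0.002], [0.666, -0.746, -0.001], [0.001, 0.002, -1.0]]
force: [0.1, -1.0, -0.3]
opening: 0.79
```

Call:
{"name": "send_rows", "arguments": {"moves": [[[0,0,8.2,0,0,0,0.6],[0,0,8.2,0,0,0,0.6],[0,0,8.2,0,0,0,0.6],[0,0,8.2,0,0,0,0.6],[0,0,8.2,0,0,0,0.6]]]}}

```text
time_s: 21.3
position: [0.4959, -0.3637, 0.3486]
tcp_rot: [[1.0, 0.014, -0.001], [0.014, -1.0, 0.001], [-0.001, -0.001, -1.0]]
force: [0.4, -0.7, 0.8]
opening: 0.797
```

Call:
{"name": "send_rows", "arguments": {"moves": [[[0,0,7.8,0,0,0,0.6],[0,0,0,2,-3,0,0.6],[0,0,0,2,-3,0,0.6],[0,0,0,2,-2.9,0,0.6],[0,0,0,2,-2.8,0,0.6]]]}}

```text
time_s: 21.8
position: [0.5894, -0.2559, 0.3487]
tcp_rot: [[0.993, -0.116, -0.001], [-0.116, -0.993, 0.001], [-0.001, -0.001, -1.0]]
force: [0.8, -0.5, 0.3]
opening: 0.801
```

Run:
```python
from h import *
m=camera_model("wrist");im=capture("wrist");s=readout.read_state();print(s["position"],s["tcp_rot"],s["opening"])
R=np.array(s["tcp_rot"]);print("to go cm",R.T@(np.array([.6525,-.2725,.265])-s["position"])*100)
cv2.imwrite("pics/w7.png",im)
print("ball proj",proj(m,[.6525,-.2725,.284]))
for d in regions_of("wrist","ball")[:3]:
    y,x=np.nonzero(d["mask"]);print(d["p"],len(x),x.min(),x.max(),y.min(),y.max())
g=cv2.cvtColor(im,cv2.COLOR_BGR2GRAY)
```

```text
[ 0.5929 -0.2512  0.3486] [[ 0.9937 -0.1118  0.0028]
 [-0.1118 -0.9937  0.0053]
 [ 0.0022 -0.0056 -1.    ]] 0.803681894064464
to go cm [6.1405 1.4982 8.3673]
ball proj [342.0334 156.4805]
0.55 1867 318 364 134 183
```

View pics/w7.png

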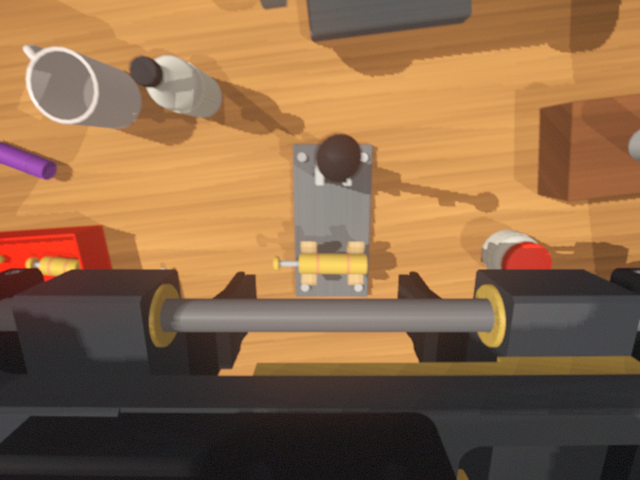

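Ball at (340,158), predicted (342,156). Move over, down and grip.

Call:
{"name": "send_rows", "arguments": {"moves": [[[0,0,0,3,0.7,0,0.6],[0,0,0,3.1,0.6,0,0.6],[0,0,0,0,0,2,0.6],[0,0,0,0,0,3.2,0.6],[0,0,0,0,0,3.2,0.6]]]}}

```text
time_s: 22.4
position: [0.6478, -0.2784, 0.2642]
tcp_rot: [[0.993, -0.117, 0.0], [-0.117, -0.993, -0.0], [0.0, 0.0, -1.0]]
force: [0.4, -0.8, -0.6]
opening: 0.799
```

Call:
{"name": "send_rows", "arguments": {"moves": [[[0,0,0,0,0,0,-1],[0,0,0,0,0,0,-1],[0,0,0,0,0,0,-1],[0,0,0,0,0,0,-1],[0,0,0,0,0,0,-1]]]}}

```text
time_s: 22.9
position: [0.6496, -0.2759, 0.2671]
tcp_rot: [[0.993, -0.118, 0.004], [-0.118, -0.993, 0.006], [0.004, -0.007, -1.0]]
force: [1.7, 13.4, 4.6]
opening: 0.436
```

Call:
{"name": "send_rows", "arguments": {"moves": [[[0,0,0,0,0,0,-1],[0,0,0,0,0,0,-1],[0,0,0,0,0,0,-1],[0,0,0,0,0,0,-1],[0,0,0,0,0,0,-1]]]}}

```text
time_s: 23.4
position: [0.6501, -0.2717, 0.2671]
tcp_rot: [[0.993, -0.115, 0.004], [-0.115, -0.993, 0.012], [0.003, -0.013, -1.0]]
force: [1.6, 14.7, 5.7]
opening: 0.328
```

Run:
```python
from h import *
s=readout.read_state();R=np.array(s["tcp_rot"]);print(s["position"],R[:,0],s["opening"],s["force"])
t=np.linspace(1.68,0.0,26);X=-.2*np.cos(t)*100;Z=.2*np.sin(t)*100
print(np.c_[np.diff(X),-np.diff(Z)].round(2).tolist())
```

```text
[ 0.6501 -0.2717  0.2671] [ 0.9933 -0.1154  0.003 ] 0.32821628383515394 [ 1.5777 14.7101  5.6608]
[[-1.34, -0.1], [-1.34, -0.01], [-1.34, 0.08], [-1.33, 0.17], [-1.32, 0.26], [-1.3, 0.35], [-1.27, 0.43], [-1.24, 0.52], [-1.2, 0.6], [-1.16, 0.68], [-1.11, 0.75], [-1.06, 0.83], [-1.0, 0.9], [-0.94, 0.96], [-0.87, 1.02], [-0.8, 1.08], [-0.73, 1.13], [-0.65, 1.18], [-0.57, 1.22], [-0.49, 1.25], [-0.4, 1.28], [-0.31, 1.31], [-0.22, 1.32], [-0.14, 1.34], [-0.05, 1.34]]
```

Side load is 15 N because the tool sits about 5 mm off the ball. I'll relieve it, then swing down in steps.

Call:
{"name": "send_rows", "arguments": {"moves": [[[0,0,0,0,-0.5,0,-1],[0,0,0,-1.34,0,-0.1,-1],[0,0,0,-1.34,0,-0.01,-1],[0,0,0,-1.34,0,0.08,-1],[0,0,0,-1.33,0,0.17,-1]]]}}

```text
time_s: 23.9
position: [0.5973, -0.2653, 0.265]
tcp_rot: [[0.993, -0.117, 0.006], [-0.117, -0.993, 0.003], [0.005, -0.004, -1.0]]
force: [3.3, 6.3, -0.6]
opening: 0.329
```

Call:
{"name": "send_rows", "arguments": {"moves": [[[0,0,0,-1.32,0,0.26,-1],[0,0,0,-1.3,0,0.35,-1],[0,0,0,-1.27,0,0.43,-1],[0,0,0,-1.24,0,0.52,-1],[0,0,0,-1.2,0,0.6,-1]]]}}

```text
time_s: 24.4
position: [0.5338, -0.2576, 0.2428]
tcp_rot: [[0.993, -0.118, 0.004], [-0.118, -0.993, 0.004], [0.004, -0.005, -1.0]]
force: [4.0, 7.0, -1.1]
opening: 0.327
```

Call:
{"name": "send_rows", "arguments": {"moves": [[[0,0,0,-1.16,-0.1,0.68,-1],[0,0,0,-1.11,-0.1,0.75,-1],[0,0,0,-1.06,0,0.83,-1],[0,0,0,-1.0,0,0.9,-1],[0,0,0,-0.94,0,0.96,-1]]]}}

```text
time_s: 24.9
position: [0.4816, -0.2512, 0.2016]
tcp_rot: [[0.993, -0.119, 0.004], [-0.119, -0.993, 0.001], [0.004, -0.001, -1.0]]
force: [2.4, 4.0, 0.6]
opening: 0.325
```

Call:
{"name": "send_rows", "arguments": {"moves": [[[0,0,0,-0.87,0,1.02,-1],[0,0,0,-0.8,0,1.08,-1],[0,0,0,-0.73,0,1.13,-1],[0,0,0,-0.65,0,1.18,-1],[0,0,0,-0.57,0,1.22,-1]]]}}

```text
time_s: 25.4
position: [0.4453, -0.2468, 0.1449]
tcp_rot: [[0.993, -0.119, 0.002], [-0.119, -0.993, 0.001], [0.002, -0.002, -1.0]]
force: [1.5, 5.9, 0.7]
opening: 0.329
```

Run:
```python
from h import *
s=readout.read_state();p=np.array(s["position"]);print(p,s["force"],s["opening"])
h=np.array([.632,-.2712]);x=(h-p[:2])@[.9925,-.1224];z=p[2]+.019-.085;print(x,z,np.hypot(x,z),np.arctan2(z,x),"expect z",.2*np.sin(1.68*5/25))
```

```text
[ 0.4453 -0.2468  0.1449] [1.5269 5.9139 0.7159] 0.328878822999072
0.1883218516056555 0.07886955483825757 0.2041703369066316 0.39660913512673657 expect z 0.06594268312831257
```

Call:
{"name": "send_rows", "arguments": {"moves": [[[0,0,0,-0.49,0,1.25,-1],[0,0,0,-0.4,0,1.28,-1],[0,0,0,-0.31,0,1.31,-1],[0,0,0,-0.22,0,1.0,-1],[0,0,0,0,0,0.5,-1]]]}}

```text
time_s: 25.9
position: [0.4305, -0.245, 0.0908]
tcp_rot: [[0.993, -0.119, -0.0], [-0.119, -0.993, 0.002], [-0.001, -0.002, -1.0]]
force: [0.0, 4.8, 2.5]
opening: 0.328
```

Call:
{"name": "send_rows", "arguments": {"moves": [[[0,0,0,0,0,0.3,-1],[0,0,0,0,0,0,-1],[0,0,0,0,0,0,-1],[0,0,0,0,0,0,-1],[0,0,0,0,0,0,-1]]]}}

```text
time_s: 26.4
position: [0.4302, -0.245, 0.0879]
tcp_rot: [[0.993, -0.118, -0.001], [-0.118, -0.993, 0.002], [-0.001, -0.002, -1.0]]
force: [0.4, 5.5, -2.7]
opening: 0.326
```

Call:
{"name": "send_rows", "arguments": {"moves": [[[0,0,0,0,0,0.5,-1],[0,0,0,0,0,0.5,-1],[0,0,0,0,0,0.5,-1],[0,0,0,0,0,0,-1],[0,0,0,0,0,0,-1]]]}}

```text
time_s: 26.9
position: [0.4293, -0.2449, 0.0727]
tcp_rot: [[0.993, -0.118, -0.003], [-0.118, -0.993, 0.003], [-0.003, -0.003, -1.0]]
force: [-2.8, 5.1, -2.4]
opening: 0.322
```

Call:
{"name": "send_rows", "arguments": {"moves": [[[0,0,0,0,0,0.2,-1],[0,0,0,0,0,0.2,-1],[0,0,0,0,0,0.1,-1],[0,0,0,0,0,0,-1],[0,0,0,0,0,0,-1]]]}}

```text
time_s: 27.4
position: [0.4292, -0.2449, 0.0679]
tcp_rot: [[0.993, -0.118, -0.003], [-0.118, -0.993, 0.003], [-0.003, -0.002, -1.0]]
force: [-2.3, 5.3, -0.2]
opening: 0.323
```

Call:
{"name": "send_rows", "arguments": {"moves": [[[0,0,0,0,0,0.2,-1],[0,0,0,0,0,0,-1],[0,0,0,0,0,0,-1],[0,0,0,0,0,0,-1],[0,0,0,0,0,0,-1]]]}}

```text
time_s: 27.9
position: [0.4292, -0.2449, 0.0665]
tcp_rot: [[0.993, -0.118, -0.003], [-0.118, -0.993, 0.003], [-0.003, -0.002, -1.0]]
force: [-2.7, 5.6, 3.5]
opening: 0.324
```

Call:
{"name": "send_rows", "arguments": {"moves": [[[0,0,0,0,0,0.2,-1],[0,0,0,0,0,0,-1],[0,0,0,0,0,0,-1],[0,0,0,0,0,0,-1],[0,0,0,0,0,0,-1]]]}}

```text
time_s: 28.4
position: [0.4293, -0.2449, 0.066]
tcp_rot: [[0.993, -0.117, -0.002], [-0.117, -0.993, 0.002], [-0.002, -0.002, -1.0]]
force: [-4.8, 7.0, 16.7]
opening: 0.328
```

Hard stop felt (17 N at z 0.066), which matches keeper = 0. I'll release and retreat upward.

Call:
{"name": "send_rows", "arguments": {"moves": [[[0,0,0,0,0,0,0.6],[0,0,0,0,0,0,0.6],[0,0,0,0,0,0,0.6],[0,0,0,0,0,0,0.6],[0,0,0,0,0,0,0.6]]]}}

```text
time_s: 28.9
position: [0.4311, -0.247, 0.0637]
tcp_rot: [[0.993, -0.118, 0.001], [-0.118, -0.993, -0.001], [0.001, 0.001, -1.0]]
force: [0.1, -0.5, 0.4]
opening: 0.692
```

Call:
{"name": "send_rows", "arguments": {"moves": [[[0,0,0,0,0,-1,0.6],[0,0,0,0,0,-3,0.6],[0,0,0,0,0,-4,0.6],[0,0,0,0,0,-4,0.6],[0,0,0,0,0,-4,0.6]]]}}

```text
time_s: 29.4
position: [0.4304, -0.2462, 0.2258]
tcp_rot: [[0.993, -0.118, 0.0], [-0.118, -0.993, -0.0], [0.0, 0.0, -1.0]]
force: [1.0, -0.5, -0.2]
opening: 0.803
```

Call:
{"name": "send_rows", "arguments": {"moves": [[[0,0,0,-1,4,-1,0.6],[0,0,0,-1,4,-1,0.6],[0,0,0,-1,4,0,0.6],[0,0,0,-1,4,0,0.6],[0,0,0,0,0,0,0.6]]]}}

```text
time_s: 29.9
position: [0.3707, -0.406, 0.2447]
tcp_rot: [[0.992, -0.123, 0.001], [-0.123, -0.992, -0.005], [0.002, 0.005, -1.0]]
force: [0.4, 0.1, -0.0]
opening: 0.8
```

Run:
```python
from h import *
s=readout.read_state();print(s["time_s"],s["position"],s["force"],s["opening"])
t=capture("top");sd=capture("side");w=capture("wrist");m=camera_model("top");ms=camera_model("side")
h=np.array([.6305,-.2712]);ux=np.array([.9925,-.1224])
for th in (0,.07,.15):
    B=[*(h-.2*np.cos(th)*ux),.085+.2*np.sin(th)];print(th,proj(m,B),proj(ms,B),proj(camera_model("wrist"),B))
for c in("top","side"):
  for d in regions_of(c,"ball")[:2]:
    y,x=np.nonzero(d["mask"]);print(c,d["p"],len(x),x.min(),x.max(),y.min(),y.max())
W=np.zeros((600,800,3),np.uint8)
W[:315,:270]=cv2.resize(t[185:290,440:530],(270,315));W[:315,272:656]=cv2.resize(t[210:315,232:360],(384,315))
W[320:600,:340]=cv2.resize(sd[130:212,340:440],(340,280));W[320:600,345:795]=cv2.resize(w[0:300,:],(450,280))
cv2.imwrite("pics/fin.png",W)
```

```text
29.9 [ 0.3707 -0.406   0.2447] [ 0.3566  0.1233 -0.0497] 0.7996312902168772
0 [483.6447 281.5672] [425.2674 183.0739] [151.6516 181.1781]
0.07 [485.1858 281.3254] [425.8076 179.5199] [143.8141 181.9585]
0.15 [487.0252 280.5609] [426.1126 175.2548] [133.8273 181.4641]
top 0.74 568 477 493 203 287
side 0.59 346 377 430 155 187
```

View pics/fin.png

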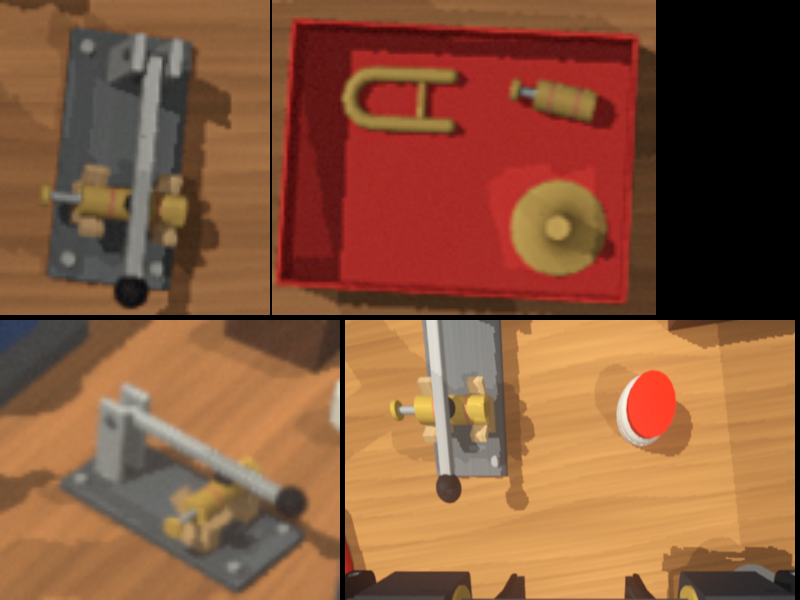

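The ball is at top (483.7,282) and side (425.3,183.2), which matches keeper = 0: (483.6,281.6) and (425.3,183.1). The piston lies across both V-blocks under the arm, and the slide, short piston and bell are still in the tub. Handing in.

```bash
python3 -c "
from rig import bot,readout
print(bot.hand_in(), readout.read_state()['force'])"
```

```text
the job is handed in; nothing more can be done
the job is handed in; nothing more can be done
```

The long piston is lying in both V-blocks with the keeper arm down over it, and I handed the job in after about 30 s of robot time. The hand-in gives no verdict.

**What I did:** I gripped the keeper's ball and swung the arm back to about 1.69 rad. Then I lifted the long brass piston out of the tub, lowered it into the V-blocks until it touched (5.5 N), and let go. Finally I swung the keeper down to its stop, felt as 17 N, and moved the arm clear.

**Last checks:**
- **Keeper:** in the top and side pictures the ball is within about 1 px of where it should be at 0 rad.
- **Piston:** it lies along both V-blocks with its body overhanging them evenly.
- **Tub:** the short piston, slide and bell are still in it.
- **Arm:** about 0.4 N on the tool, so it is touching nothing.

**Not checked:** I did not measure the mug, oil bottle and screwdriver again at the end; no move came near them.

**What disagreed:**
- **Seat position:** the top and wrist cameras differed by about 4–5 mm across the groove. I aimed in between, and the piston touched down 4–5 mm from the top camera's estimate, in line with the wrist camera.
- **Second grip on the ball:** it was about 5 mm off-centre and loaded the arm sideways with 15 N, which I relieved before swinging it down.

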